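Rack the last gel card and hold the incubator lid open

TASK

The blood-grouping cards are about to go into the small card incubator. Lift the last card out of its bench stand and stand it, upright all the way, fully home in the empty slot of the white four-place carrier, leaving the other three cards seated. Only then raise the incubator's lid by its front bar handle to 60 degrees and finish holding it there - it drops shut if you let go, and I need both hands to lower the carrier in - and knock nothing over on the way.

Things in the scene. Friction and masses are not known exactly. Their poses are not given: they have to be found in the camera images.
- card: the loose card: flat white plastic gel card with six columns, upright on its long edge in the bench stand. Origin: middle of its lower edge; own x along its width, y through its thickness, z up; 54 mm high. Upper part, 34 to 54 mm up: 70 mm wide, 8 mm thick, grip it there across the thickness. Lower part: 66 mm wide, 6 mm thick, round corners, goes into slots. 14 to 26 g. Either way round will do.
- stand: small white one-slot bench stand that holds the card at the start: block 92 x 56 mm (x, y) on a grey foot 104 x 72 mm, 26 mm high, 0.5 kg, loose. Origin: centre of its underside. Slot in the middle, along its x, 74 x 8 mm, 18 mm deep, floor 8 mm above the origin. Stand and carrier may have changed places.
- carrier: white four-slot carrier, 92 (own x) x 150 (own y) x 26 mm high, a 17 mm lug at each end; loose, 0.8 kg. Origin: centre of underside. Slots run along x, at y = -57, -19, +19, +57 mm, 74 x 8 mm, mouth flared 2.5 mm all round over the top 6 mm, floor 8 mm above the origin. The one at +19 is empty, the others hold cards, 30 mm free on each side; their tops are 62 mm over the bench.
- empty_slot (a point): middle of the mouth of the carrier's one empty slot, level with the carrier's top face, 26 mm above its underside; own x runs along the slot, y across it, z up. A card fully home has its origin 18 mm below this point.
- card_a: card like the loose one, seated in the carrier's slot at y = -57 mm; leave it there
- card_b: the same, in the slot at y = -19 mm; leave it there
- card_c: the same, in the slot at y = +57 mm; leave it there
- incubator: bench-top card incubator, fixed: white case 156 mm deep (own x) x 226 mm wide (own y) x 106 mm high, with the grey framed, clear-windowed lid on top; own -x is its front, towards the robot. Origin: centre of its underside.
- lid (a joint): lid angle in rad: 0 shut, 1.047 at 60 degrees, growing as the front edge rises; stop at 1.75. The 14 mm thick lid is hinged along the rear top edge, weighs 0.4 to 0.63 kg and has no stay, spring or hinge friction: it falls shut from any angle below about 85 degrees. About 2 N at the handle carries it.
- lid_handle (a point): middle of the lid's handle: round steel bar 10 mm in diameter, 104 mm long along the incubator's y, on two arms 42 mm before the lid's front edge (37 mm free behind it). Shut, it is 204 mm in front of the hinge line and 9 mm above it, 115 mm over the bench; it moves on an arc about the hinge. The bar can turn between pads that pinch it from above, front and back: the tool need not tilt.
- lid_hinge (a point): middle of the hinge line, at the case's rear top edge, 106 mm over the bench; own axes are the incubator's, the hinge runs along y. Opening carries the handle up and towards +x.
- dropper_bottle: bystander: white dropper bottle, 26 mm in diameter, 75 mm tall, standing beside the big white analyser; origin at its underside
- timer: bystander: small cream timer, 36 x 66 x 73 mm, standing to the right of the incubator; origin at its underside
There are look-alikes about, which are no part of the job. Leave any yellow look-alike of the card_a alone.

How it is judged:
On the way, in this order (a step that is already met when the one before it is completed fails the run):
1. the card stands fully home and upright in the empty slot, let go, with the lid still shut (x of card in the frame of empty_slot between -0.006 and 0.006 m and y of card in the frame of empty_slot between -0.005 and 0.005 m and z of card in the frame of empty_slot below -0.014 m and angle between card's own z axis and vertical below 0.18 rad and contact force between the fingers and card below 0.1 N and value of joint lid below 0.06 rad), for 0.2 s.
2. the lid is raised by its handle to about 60 degrees (value of joint lid between 0.908 and 1.187 rad and contact force between the fingers and incubator above 0.4 N), for 0.2 s.
At the end, for the whole second after the job is handed in: The card is at least 14 of 18 mm deep in the empty slot, within 5 mm and 10 degrees of true, untouched; the other three cards are seated and the carrier flat on the bench. The fingers bear on the lid handle (0.4 N or more, TCP within 75 mm of its middle), lid still at 60 +- 8 degrees (all of step 2 and x of card in the frame of empty_slot between -0.006 and 0.006 m and y of card in the frame of empty_slot between -0.005 and 0.005 m and z of card in the frame of empty_slot below -0.014 m and angle between card's own z axis and vertical below 0.18 rad and z of each of card_a, card_b, card_c in the frame of carrier below 0.013 m and angle between each of card_a, card_b, card_c's own z axis and vertical below 0.2 rad and contact force between the fingers and card below 0.1 N and height (world z) of carrier below 0.01 m and angle between carrier's own z axis and vertical below 0.08 rad and velocity of joint lid between -0.06 and 0.06 rad/s and distance between the grasp point and lid_handle below 0.075 m); the arm keeps its last pose, push and grip.
It fails at once if the moved card is tipped more than 35 degrees from upright (angle between card's own z axis and vertical above 0.61 rad).
It fails at once if one of the other cards is lifted out of its slot (z of any of card_a, card_b, card_c in the frame of carrier above 0.022 m).
It fails at once if the dropper bottle, the timer, the stand or the carrier is knocked over (angle between any of dropper_bottle, timer, stand, carrier's own z axis and vertical above 0.5 rad).
It also fails if it takes over 48 s, if anything falls off the work surface, if the arm or the gripper's body presses on something with over 40 N, if the wrist force passes 120 N, or if a joint passes its speed limit or range.

ROBOT

A 6-joint arm with a two-finger parallel gripper is mounted at the origin on a cart in front of the work surface, level with it; the furniture and walls round the work are solid. World frame = base frame: x ahead of the robot, y to its left, z up, the work surface at z = 0. Lengths are in m, angles in rad, forces in N, time in s.
With the tool pointing down it reaches from about 0.275 to 0.875 m from the base axis. Payload 12.5 kg.
Tool frame: the origin (TCP) lies between the finger pads, 19 mm behind the fingertips; this is the grasp point; z points along the fingers, y is the direction in which the jaws open and shut (so a half turn about z gives the same grasp; the last joint's range is limited). The gripper opens to 85 mm and grips with 20 to 120 N. Pads are 22 mm wide; open, the fingers measure 114 mm over their backs; the gripper's body (76 mm by 85 mm) begins 54 mm behind the grasp point. The pads swing forward as they close: fully open they stand 13 mm farther back than shut.
Start: joints at [1.201, 0.351, 1.652, -0, 1.139, -0.085], TCP at [0.154, 0.528, 0.25] pointing down, gripper open.
Joint ranges: [-2.75, 2.75], [-0.79, 2.1], [0.01, 2.65], [-1.57, 4.71], [0.07, 3.14], [-2.87, 2.87]. Speed limits (rad/s): [2.22, 2.22, 2.79, 3.14, 3.14, 3.14].

INTERFACE

Orientations are given as a rotation vector (axis times angle).
In Python, from rig import * gives the robot as it stands.
- The arm moves only by the tool step_arm, never from a script. Its argument "deltas" is a list that holds one entry, the list of rows, each a list of 5 numbers: the shift along the tool's x, y, z each as a share of 50 mm, from -1 to 1, then the turn about the tool's z as a share of 0.08 rad, from -1 to 1, then the closure, from 0 (fully open) to 1 (shut). A call has 1 to 20 rows; each row shifts and turns the commanded pose from where the row before left it, along the tool's axes as they then stand; what a row does not reach is not made up. A row lasts 1/8 s, in which the tool goes at most 62.5 mm and 10.7 degrees, less where a joint would pass 70% of its speed; a pose out of reach is approached as far as the arm can. A call with a number of a shift or a turn outside -1 to 1 is refused whole. A call with a gripper value outside its range is refused whole. The fingers move at their own pace and stop on an object; "newtons" is the grip in N (left out, the last holds). Time passes only in rows, so rows that do not move let the fingers close. It gives the time, the measured TCP pose, the force and the opening at its end, in the units of the state.
- observe(): the state, without advancing time (a new reading comes with each control period).
- read_camera(name): name is "side" or "top" or "wrist"; returns a dict with "frame" (400x640x3 uint8, red, green, blue), "intrinsics" (3x3 intrinsics, pixels), "cam_to_world" (4x4, takes a point from camera to world coordinates); the wrist camera has in their place "T_tool_cam" (4x4, takes a point from camera to tool coordinates, whose origin is the TCP and whose axes are the flange's). Camera axes: x right, y up, looking along -z (the intrinsics and any distortion apply to the point x, -y, -z); pixel columns grow to the right and rows downward; lengths in m; the calibration is good to about 2 mm. A picture is of the moment at which its call begins: read the wrist's pose just before it. There is no depth.
- hand_in(): hands the job in, once; it reports no verdict.
Trained networks look in the newest picture that a camera, given by its name, has taken for a name from the list of things; names that differ only in an ending like _2 or _b are one class to them, and where a whole thing is asked for, a point or a joint stands for the part that bears it (a point fixed in the world has none). Each returns a list of dicts, best first, with "score" (0 to 1); they miss things now and then, are a little off and sometimes report something else, mostly with a low value. They report only what shows in the picture. A call takes as long as a camera call. They do not tell look-alikes from the thing itself.
- search_frame(camera, label): "location" ([x, y, z] in m, in the coordinates of the camera as it stood for that picture, good to about 4 mm: the middle of the surface that is visible of it).
- outline_of(camera, label): "region" (400x640 bool, what is visible of it).
- pinpoint(camera, label): "location" ([x, y, z] in m, in the coordinates of the camera as it stood for that picture, good to about 4 mm: a listed point, or the origin of a listed thing).
The state is a dict: "clock": time; "joints": joint angles; "joint_vel": joint speeds; "tau": joint torques, N m; "position": TCP position; "eef_rot": TCP orientation; "wrist_force": force on the tool from outside, world axes, zero at the start; "torque": the same for the moment, N m; "opening": finger opening in m.
Only numpy, scipy, OpenCV 4.12 (cv2) and the standard library are available. Lean on these libraries where they do the work, as an engineer would, in place of code of your own. Each camera call takes 0.05 s, during which the arm holds its last target. There are 200 camera calls.

## Working session

There is one attempt and no reset: what is moved stays moved. The work goes in short steps, Python scripts to look and compute and a tool call to move; the robot and the scene stay as the last step left them, time stands still between calls to the robot, and variables do not carry over. Pictures are saved under pics/ and viewed, about 8 in all and at most 12, crops included, and the job is handed in when it is done.

Besides the shell and the picture viewer there is one more tool, called after ">>>" as name([rows], argument=value, ...), one row to a line, values as JSON. step_arm: Moves the arm, as the interface text tells. Shift numbers are shares of 50 mm and turn numbers shares of 0.08 rad, none past 1 either way. Its arguments: {"type":"object","properties":{"deltas":{"type":"array","items":{"type":"array","items":{"type":"array","items":{"type":"number"}}}},"newtons":{"type":"number"}},"required":["deltas"]}

```bash
mkdir -p pics
cat > h.py <<'E'
from rig import *
import numpy as np, cv2
from scipy.spatial.transform import Rotation as R
def pose(s=None):
    s=s or observe(); T=np.eye(4); T[:3,:3]=R.from_rotvec(s["eef_rot"]).as_matrix(); T[:3,3]=s["position"]; return T
def shot(name):
    T=pose(); d=read_camera(name)
    d["C"]=T@np.array(d["T_tool_cam"]) if name=="wrist" else np.array(d["cam_to_world"]); return d
def w(C,p): return C[:3,:3]@np.array(p)+C[:3,3]
def proj(d,p):
    q=np.linalg.inv(d["C"])@np.append(p,1); u=np.array(d["intrinsics"])@[q[0],-q[1],-q[2]]; return u[:2]/u[2]
def ray(d,u,v):
    k=np.linalg.inv(d["intrinsics"])@[u,v,1]; r=d["C"][:3,:3]@[k[0],-k[1],-k[2]]; return d["C"][:3,3],r/np.linalg.norm(r)
def onz(d,u,v,z):
    o,r=ray(d,u,v); return o+r*(z-o[2])/r[2]
def save(d,n): cv2.imwrite("pics/"+n,cv2.cvtColor(d["frame"],cv2.COLOR_RGB2BGR))
E
python3 - <<'E'
from h import *
np.set_printoptions(precision=4,suppress=True)
s=observe(); print({k:np.round(v,3) for k,v in s.items()})
ims=[]
for c in ["top","side"]:
    d=shot(c); save(d,c+"0.png"); print(c,d["C"],d["intrinsics"],[k for k in d])
    for l in ["card","stand","carrier","empty_slot","incubator","lid_handle","lid_hinge","dropper_bottle","timer"]:
        for r in pinpoint(c,l)[:5]: print(c,l,round(r["score"],2),w(d["C"],r["location"]),proj(d,w(d["C"],r["location"])).round())
E
```

```text
{'clock': np.float64(0.0), 'joints': array([ 1.201,  0.351,  1.652,  0.   ,  1.139, -0.085]), 'joint_vel': array([-0.   ,  0.   ,  0.001,  0.001,  0.001,  0.   ]), 'tau': array([  0.   , -50.612, -29.14 ,  -0.   ,   0.005,  -0.   ]), 'position': array([0.154, 0.528, 0.249]), 'eef_rot': array([-0.446, -3.109,  0.002]), 'wrist_force': array([-0.16 , -0.269, -0.206]), 'torque': array([-0.06 ,  0.043,  0.017]), 'opening': np.float64(0.086)}
top [[ 0.0232  0.9885 -0.1495  0.3689]
 [-0.9997  0.0244  0.0058 -0.004 ]
 [ 0.0094  0.1493  0.9887  1.4331]
 [ 0.      0.      0.      1.    ]] [[455.7379   0.     317.4594]
 [  0.     455.7379 199.4945]
 [  0.       0.       1.    ]] ['frame', 'intrinsics', 'cam_to_world', 'C']
top card 0.63 [0.4627 0.0754 0.0112] [288. 237.]
top card 0.6 [0.4652 0.0444 0.0066] [298. 237.]
top card 0.48 [0.4664 0.1559 0.0056] [263. 236.]
top card 0.47 [ 0.7265 -0.1041 -0.0021] [347. 157.]
top card 0.44 [0.4394 0.3491 0.0098] [200. 243.]
top stand 0.56 [ 0.437   0.3459 -0.0012] [202. 244.]
top stand 0.41 [ 0.5244 -0.2284 -0.0003] [385. 220.]
top stand 0.29 [ 0.5878 -
[... 923 characters left out ...]
 0.6 [0.4646 0.1522 0.0074] [281. 195.]
side card 0.55 [0.4321 0.3475 0.0089] [271. 170.]
side card 0.5 [0.4564 0.0749 0.0116] [279. 206.]
side stand 0.58 [ 0.433   0.346  -0.0009] [272. 173.]
side carrier 0.67 [0.4598 0.0938 0.0013] [280. 206.]
side empty_slot 0.82 [0.4606 0.1138 0.0258] [280. 196.]
side empty_slot 0.16 [0.4603 0.0749 0.0105] [281. 207.]
side incubator 0.66 [ 0.5162 -0.2327  0.0033] [305. 271.]
side incubator 0.64 [0.461  0.1155 0.0283] [280. 195.]
side lid_handle 0.97 [ 0.4259 -0.1522  0.116 ] [268. 218.]
side lid_hinge 0.6 [ 0.5863 -0.28    0.1053] [338. 249.]
side dropper_bottle 0.39 [0.6    0.3585 0.0002] [315. 170.]
side timer 0.81 [ 0.4348 -0.4153  0.0028] [273. 331.]
```

Run:
```python
import cv2
a=cv2.imread("pics/top0.png")[130:330,160:480]; b=cv2.imread("pics/side0.png")[100:360,200:460]
cv2.imwrite("pics/c1.png",cv2.resize(a,(800,500),interpolation=2)); cv2.imwrite("pics/c2.png",cv2.resize(b,(600,600),interpolation=2))
```

```text
(no output)
```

View pics/c1.png

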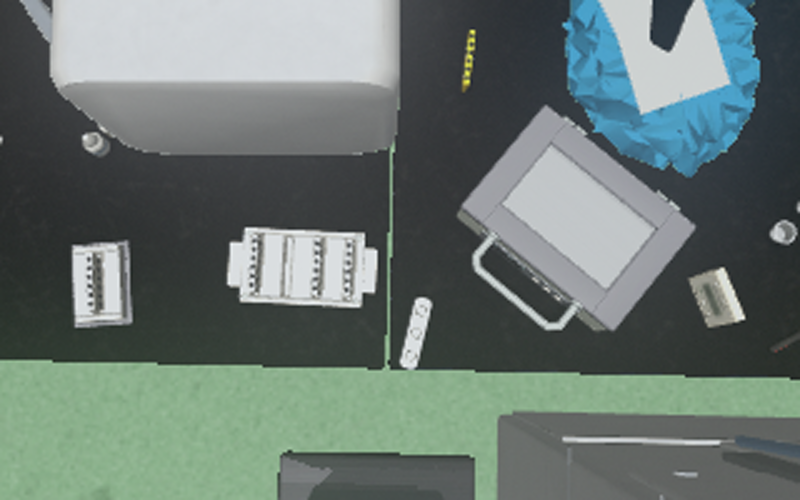

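View pics/c2.png

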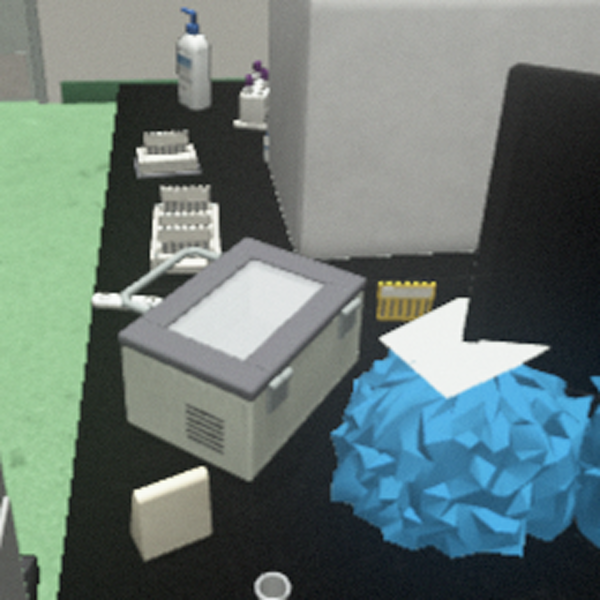

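Picture 1 (top crop) shows the stand at full-image pixel (200,244), the carrier at (281,237) with its empty slot at (276,236), the yellow look-alike card at (347,155), the incubator turned by about -39° with its handle near (366,248), and the timer at (443,249).
Picture 2 (side crop) confirms all of these. The carrier's gap lies between its +y end card and the middle card.
These could be taken for the card:
- stand card (200,244)
- carrier cards (263,236), (288,237), (298,237)
- yellow card (347,157)

The one in the one-slot stand at (200,244) is the card to move. I'll go there and check it close up.

>>> step_arm([
  [[-0.8,-0.237,0,0,0],[-0.8,-0.237,0,0,0],[-0.8,-0.237,0,0,0],[-0.8,-0.237,0,0,0],[-0.8,-0.237,0,0,0],[-0.8,-0.237,0,0,0],[-0.8,-0.237,0,0,0],[-0.8,-0.237,0,0,0],[0,0,0,-0.92,0.3],[0,0,0,-0.92,0.3],[0,0,0,-0.92,0.3],[0,0,0,-0.92,0.3],[0,0,0,-0.92,0.3],[0,0,0,0,0.3]],
])

```text
clock: 2.75
position: [0.435, 0.347, 0.25]
eef_rot: [-0.13, 3.139, 0.0]
wrist_force: [0.4, -0.4, 0.1]
opening: 0.0598
```

Run:
```python
from h import *
np.set_printoptions(precision=4,suppress=True)
s=observe(); print(s["clock"],s["position"],s["opening"],s["joints"]); T=pose(s); print(T)
d=shot("wrist"); save(d,"w1.png"); print(d["T_tool_cam"])
np.savez("w1.npz",C=d["C"],K=d["intrinsics"])
for l in ["card","stand"]:
    for r in pinpoint("wrist",l)[:4]: print(l,round(r["score"],2),w(d["C"],r["location"]),proj(d,w(d["C"],r["location"])).round())
    for i,r in enumerate(outline_of("wrist",l)[:3]):
        m=r["region"].astype(np.uint8); q=cv2.minAreaRect(cv2.findNonZero(m)); print(l,r["score"],q)
```

```text
2.75 [0.435 0.347 0.25 ] 0.05975637033687054 [ 0.5896  0.3623  1.635  -0.      1.1442 -1.0639]
[[-0.9966 -0.0826  0.      0.435 ]
 [-0.0826  0.9966  0.      0.347 ]
 [-0.      0.     -1.      0.25  ]
 [ 0.      0.      0.      1.    ]]
[[-0.0003  0.9573  0.2891  0.0741]
 [ 1.      0.0002  0.0005 -0.0003]
 [ 0.0004  0.2891 -0.9573 -0.1229]
 [ 0.      0.      0.      1.    ]]
card 0.86 [0.4648 0.153  0.0053] [150. 173.]
card 0.72 [0.4351 0.3468 0.009 ] [321. 162.]
card 0.66 [0.4603 0.0754 0.0051] [ 80. 164.]
card 0.77 ((19.11304473876953, 169.07568359375), (72.33943939208984, 39.950355529785156), 84.50768280029297)
card 0.73 ((57.2409553527832, 173.12034606933594), (71.8782958984375, 39.24740219116211), 83.51692199707031)
card 0.63 ((322.95318603515625, 170.51974487304688), (73.1001968383789, 8.941803932189941), 88.91908264160156)
stand 0.78 ((322.92047119140625, 160.52159118652344), (92.26154327392578, 64.92700958251953), 88.85424041748047)
stand 0.38 ((132.64456176757812, 180.6142120361328), (72.3421630859375, 29.77619171142578), 87.70938873291016)
```

View pics/w1.png

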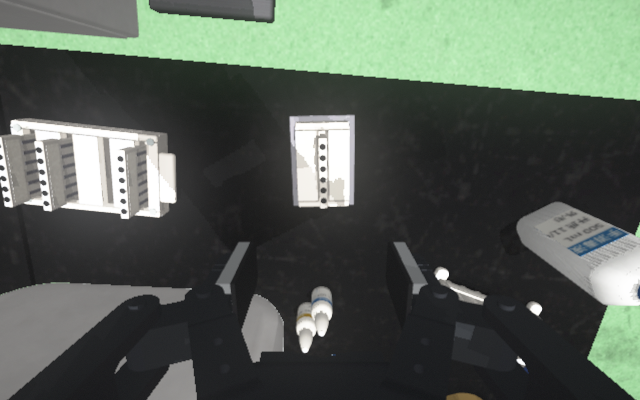

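Picture 3 (wrist) shows the loose white card on edge in the one-slot stand, from (323,130) to (323,207). It is about 1° off the tool's axis, and the carrier is at the left (10–175, 120–215). The choice is confirmed, so I'll take a second view from lower down to get its height.

>>> step_arm([
  [[0,0,0.6,-0.25,0.3],[0,0,0.7,0,0.3],[0,0,0.7,0,0.3],[0,0,0,0,0.3],[0,0,0,0,0.3]],
])

```text
clock: 3.62
position: [0.4355, 0.3473, 0.1513]
eef_rot: [-0.162, 3.136, 0.001]
wrist_force: [1.3, 0.5, 1.3]
opening: 0.0596
```

Run:
```python
from h import *
np.set_printoptions(precision=4,suppress=True)
T=pose(); print(T)
d=shot("wrist"); save(d,"w2.png")
o=np.load("w1.npz"); d1=dict(C=o["C"],intrinsics=o["K"])
f1=cv2.imread("pics/w1.png"); f2=cv2.imread("pics/w2.png")
for r in pinpoint("wrist","card")[:3]: print(r["score"],w(d["C"],r["location"]),proj(d,w(d["C"],r["location"])).round())
for r in outline_of("wrist","card")[:3]:
    m=r["region"]; ys,xs=np.nonzero(m); q=cv2.minAreaRect(cv2.findNonZero(m.astype(np.uint8))); print(q,ys.min(),ys.max(),xs.min(),xs.max())
    for v in range(ys.min(),ys.max(),12): print(v,xs[ys==v].min(),xs[ys==v].max())
for z in (0.05,.062,.08):
    p=onz(d1,323,170,z); print(z,p,proj(d,p))
c=f2[60:260,220:420]; c1=f1[100:230,260:390]
cv2.imwrite("pics/c3.png",np.hstack([cv2.resize(c,(500,500),interpolation=2)]))
```

```text
[[-0.9947 -0.1028  0.0013  0.4355]
 [-0.1028  0.9947  0.0008  0.3473]
 [-0.0013  0.0007 -1.      0.1513]
 [ 0.      0.      0.      1.    ]]
0.72 [0.4359 0.3476 0.0063] [322. 185.]
0.63 [0.4675 0.1545 0.0062] [ 92. 199.]
((58.296531677246094, 209.5946807861328), (100.48873138427734, 54.55913543701172), 83.48019409179688) 157 261 27 85
157 76 77
169 27 81
181 28 81
193 30 81
205 31 83
217 32 84
229 34 85
241 36 78
253 38 63
((322.6667785644531, 199.0065460205078), (106.09725952148438, 14.899097442626953), 88.87670135498047) 146 252 315 330
146 320 325
158 317 329
170 316 329
182 315 329
194 316 330
206 317 329
218 317 329
230 316 329
242 317 328
0.05 [0.4344 0.3483 0.05  ] [323.1315 199.9899]
0.062 [0.4317 0.348  0.062 ] [323.2332 201.6604]
0.08 [0.4276 0.3476 0.08  ] [323.4087 204.5413]
```

View pics/c3.png

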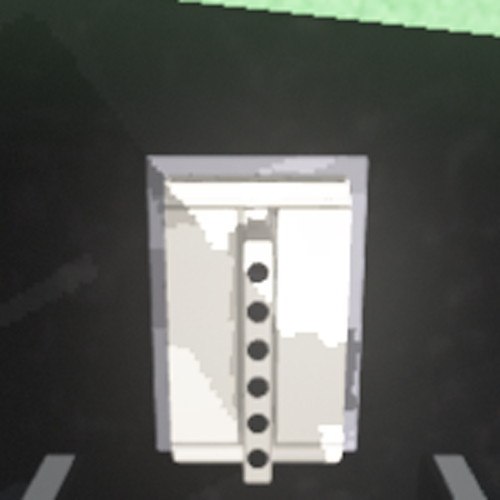

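Run:
```python
from h import *
np.set_printoptions(precision=4,suppress=True)
o=np.load("w1.npz"); d1=dict(C=o["C"],intrinsics=o["K"]); d=shot("wrist"); T=pose()
for z in (.055,.062,.07):
    a,b=onz(d,323.,156,z),onz(d,323.,252.5,z); print(z,a,b,np.linalg.norm(a-b),(a+b)/2, T[:3,:3].T@((a+b)/2-T[:3,3]))
g=cv2.imread("pics/w1.png",0)
f=cv2.imread("pics/w2.png",0)
print(g[122:212,323]); print(f[150:258,323])
```

```text
0.055 [0.4021 0.3449 0.055 ] [0.473  0.3523 0.055 ] 0.07129529785183432 [0.4376 0.3486 0.055 ] [-0.0021  0.001   0.0962]
0.062 [0.4008 0.3447 0.062 ] [0.4695 0.3519 0.062 ] 0.06901887286029226 [0.4351 0.3483 0.062 ] [0.0003 0.001  0.0892]
0.07 [0.3993 0.3445 0.07  ] [0.4654 0.3514 0.07  ] 0.06641724429852985 [0.4324 0.3479 0.07  ] [0.0031 0.0009 0.0812]
[209 248 254 255 254 249 239 214 207 251 254 241 162 152 154 159 244 254
 255 255 255 247 149  89  89  88  88 171 251 255 255 255 252 202  89  89
  89  88 128 248 254 254 254 252 200  87  86  86  86 138 249 254 254 254
 250 169  84  84  84  84 137 196 216 215 215 157  74  68  68  68  67 171
 214 214 214 180 109  64  63  63  62 164 229 241 240 242 186  51  51  50]
[157 155 159 161 163 159 222 250 253 254 254 254 254 254 235 112  87  87
  86  90  93  92  92 236 251 247 247 237 223 223 169  84  80  81  80  80
  79  80 104 188 223 222 222 223 222 184 112  77  77  76  77  75  77  82
 180 222 222 222 221 221 182 108  73  72  72  72  71  71  97 184 220 220
 220 219 220 159  68  67  66  66  66  65  65 174 219 219 219 219 218 159
  66  62  60  60  61  59  59 172 218 217 217 217 187 115  54  52  51  51]
```

>>> step_arm([
  [[0,0.02,0.5,0,0.4],[0,0,0.6,0,0.4],[0,0,0.6,0,0.4],[0,0,0.24,0,0.4],[0,0,0,0,0.6],[0,0,0,0,1],[0,0,0,0,1],[0,0,0,0,1],[0,0,0,0,1],[0,0,0,0,1]],
], newtons=25)

```text
clock: 5.08
position: [0.4354, 0.3484, 0.0542]
eef_rot: [-0.162, 3.136, 0.002]
wrist_force: [-0.9, -0.3, 7.2]
opening: 0.0074
```

>>> step_arm([
  [[0,0,-0.2,0,1],[0,0,-0.3,0,1],[0,0,-0.5,0,1],[0,0,-0.7,0,1],[0,0,-0.7,0,1],[0,0,0,0,1],[0,0,0,0,1]],
])

```text
clock: 5.95
position: [0.4346, 0.3478, 0.173]
eef_rot: [0.162, -3.137, 0.0]
wrist_force: [-0.0, -0.3, -0.4]
opening: 0.0077
```

Run:
```python
from h import *
np.set_printoptions(precision=4,suppress=True)
T=pose(); print(T, observe()["opening"])
d=shot("wrist"); save(d,"w3.png")
for l in ["card","carrier","empty_slot"]:
  for r in pinpoint("wrist",l)[:4]: print(l,round(r["score"],2),w(d["C"],r["location"]),proj(d,w(d["C"],r["location"])).round(), T[:3,:3].T@(w(d["C"],r["location"])-T[:3,3]))
```

```text
[[-0.9947 -0.103  -0.0001  0.4346]
 [-0.103   0.9947 -0.0001  0.3478]
 [ 0.0001 -0.     -1.      0.173 ]
 [ 0.      0.      0.      1.    ]] 0.007699530747284315
card 0.67 [0.4364 0.3461 0.1279] [318. 236.] [-0.0016 -0.0018  0.0452]
card 0.62 [0.4614 0.0791 0.005 ] [ 23. 177.] [ 0.0011 -0.27    0.168 ]
card 0.56 [0.465  0.1569 0.0061] [110. 190.] [-0.0105 -0.193   0.167 ]
carrier 0.63 [ 0.462   0.0951 -0.0004] [ 46. 178.] [-0.0012 -0.2542  0.1734]
empty_slot 0.7 [0.4623 0.1137 0.029 ] [ 41. 189.] [-0.0034 -0.2357  0.144 ]
```

View pics/w3.png

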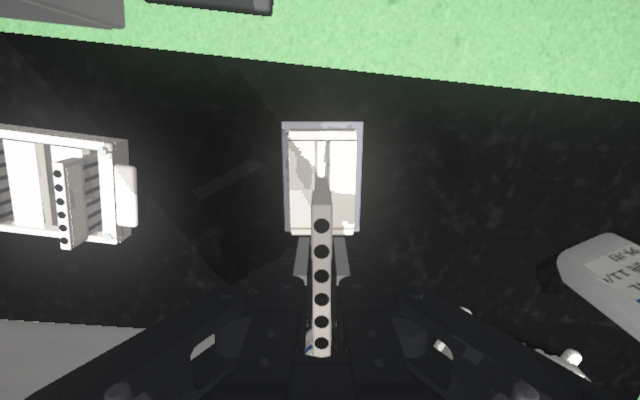

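Picture 4 (wrist) shows the card held upright and square between the pads, with its top edge from (322,200) to (321,357). The stand is empty and still upright, and the carrier is at the left. Next I'll move beside the slot and look at it there.

>>> step_arm([
  [[-0.11,-0.5,-0.05,0,1],[-0.11,-0.75,-0.05,0.25,1],[-0.11,-0.75,-0.05,0.5,1],[-0.11,-0.75,-0.05,0.5,1],[-0.11,-0.75,-0.05,0.5,1],[-0.11,-0.75,-0.05,0,1],[0,0,0,0,1],[0,0,0,0,1]],
])

```text
clock: 7.15
position: [0.4776, 0.1379, 0.1877]
eef_rot: [-0.058, -3.14, -0.0]
wrist_force: [0.2, -0.5, -0.4]
opening: 0.0078
```

Run:
```python
from h import *
np.set_printoptions(precision=4,suppress=True)
T=pose(); print(T, observe()["opening"])
d=shot("wrist"); save(d,"w4.png"); np.savez("w4.npz",C=d["C"],K=d["intrinsics"],T=T)
for l in ["card","carrier","empty_slot"]:
  for r in pinpoint("wrist",l)[:4]: print(l,round(r["score"],2),w(d["C"],r["location"]),proj(d,w(d["C"],r["location"])).round(), T[:3,:3].T@(w(d["C"],r["location"])-T[:3,3]))
for x in (-.035,.035): print(proj(d,w(T,[x,0,-.008])))
```

```text
[[-0.9993  0.0372 -0.0006  0.4776]
 [ 0.0372  0.9993  0.0001  0.1379]
 [ 0.0006  0.     -1.      0.1877]
 [ 0.      0.      0.      1.    ]] 0.0077510627176761845
card 0.96 [0.4776 0.1379 0.1396] [322. 231.] [-0.    -0.     0.048]
card 0.84 [0.4636 0.0421 0.0033] [220. 163.] [ 0.0103 -0.0963  0.1844]
card 0.75 [0.4639 0.1546 0.0053] [339. 160.] [0.0142 0.0161 0.1824]
card 0.6 [0.4609 0.075  0.004 ] [254. 160.] [ 0.0142 -0.0635  0.1837]
carrier 0.69 [0.4646 0.0968 0.002 ] [278. 162.] [ 0.0113 -0.0416  0.1857]
empty_slot 0.9 [0.463  0.113  0.0275] [292. 165.] [ 0.0136 -0.0254  0.1601]
[322.1025 359.7701]
[322.1942 204.4045]
```

View pics/w4.png

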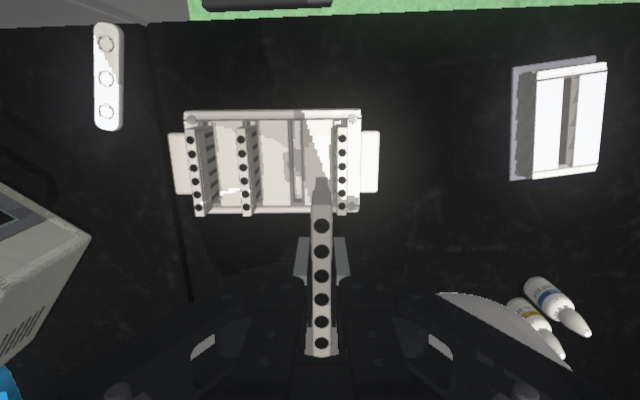

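Picture 5 (wrist) shows the carrier at (185–360, 110–213). The cards stand at columns ~195, 243 and 342, and the empty slot is at columns ~292–301, rows 120–205. I'll measure the slot edges from this picture numerically and check them with an enlarged crop.

Run:
```python
from h import *
np.set_printoptions(precision=4,suppress=True)
g=cv2.imread("pics/w4.png"); gg=g[:,:,1]
for v in (125,135,145,155,165,175,185,195,203): print(v,gg[v,284:310])
print("col",[ (u,gg[104:130,u].tolist(),gg[196:220,u].tolist()) for u in (296,)])
cv2.imwrite("pics/c5.png",cv2.resize(g[100:225,165:385],(792,450),interpolation=2))
```

```text
125 [197 196 192 165 129 128 122 112 136 155 168 195 195 195 195 184 147 120
 133 156 156 157 156 201 245 246]
135 [196 197 197 179 123 129 128 119 125 156 170 196 195 196 196 183 141 121
 130 151 157 158 157 157 158 178]
145 [196 196 196 187 151 124 130 123 116 160 194 195 194 194 195 190 167 129
 128 145 157 157 157 157 165 182]
155 [181 180 180 179 161 122 122 119 117 138 156 157 156 157 156 158 152 135
 125 139 165 183 183 183 183 183]
165 [180 178 176 166 147 127 122 120 113 122 157 157 157 157 157 157 154 141
 122 134 160 172 182 182 184 182]
175 [210 180 181 180 176 157 131 131 125 127 166 180 180 180 180 173 156 147
 122 129 147 164 182 181 181 182]
185 [218 218 219 219 219 200 140 141 136 126 148 193 218 219 218 218 211 182
 152 156 180 181 181 182 181 181]
195 [218 218 218 218 219 207 169 140 137 123 122 154 167 192 192 193 193 186
 160 145 177 219 220 209 181 180]
203 [218 218 218 218 218 213 183 139 141 146 149 148 148 148 149 147 148 148
 146 138 161 218 218 218 219 218]
col [(296, [42, 40, 43, 43, 60, 94, 132, 150, 158, 157, 153, 149, 145, 143, 124, 104, 150, 187, 194, 194, 194, 195, 195, 195, 195, 196], [167, 167, 140, 116, 115, 115, 135, 148, 148, 148, 161, 185, 207, 216, 212, 204, 154, 74, 44, 44, 43, 44, 42, 41])]
```

View pics/c5.png

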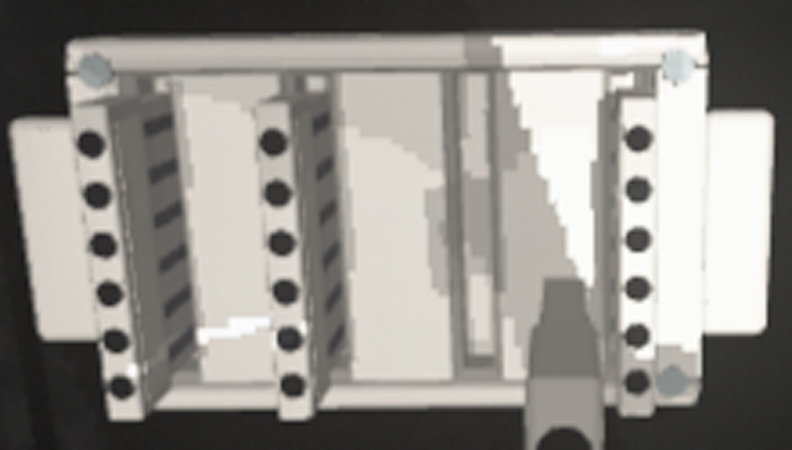

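Picture 6 (crop) shows the slot clearly. The mouth edges run from columns ~287.4/302.3 at row 125 to ~290.2/304.2 at row 203, and its ends are near rows 118 and 206. The hole rows of cards b and c give a cross-check.

Run:
```python
from h import *
np.set_printoptions(precision=4,suppress=True)
o=np.load("w4.npz"); d=dict(C=o["C"],intrinsics=o["K"]); T=o["T"]
ang=lambda v: np.degrees(np.arctan2(v[1],v[0]))
P=lambda u,v,z:onz(d,u,v,z)
a,b=P(294.9,125,.026),P(297.1,203,.026); print("slot yaw",ang(b-a),a,b)
e1,e2=P(294.7,117.5,.026),P(297.2,206,.026); m=(e1+e2)/2; print("slot ends len",np.linalg.norm(e1-e2),"mid",m)
print("width",np.linalg.norm(P(287.4,125,.026)-P(302.3,125,.026)),np.linalg.norm(P(290.2,203,.026)-P(304.1,203,.026)))
mids=[]
for n,q in dict(a=((90,143),(121,387)),b=((273,142),(293,385)),c=((637,138),(637,382))).items():
    A,B=[P(165+x/3.6,100+y/3.6,.062) for x,y in q]; mids.append((A+B)/2); print(n,"yaw",ang(B-A),(A+B)/2,np.linalg.norm(A-B))
print("slot from b,c:",(mids[1]+mids[2])/2, "pitch",np.linalg.norm(mids[1]-mids[2]),np.linalg.norm(mids[0]-mids[1]), "yaw a->c",ang(mids[2]-mids[0])-90)
print("tool yaw",ang(-T[:3,0]))
# held card holes
for v in (226,343): o_,r=ray(d,322 if v<300 else 321,v); C=T[:3,:3].T; p=C@(o_-T[:3,3]); rr=C@r; print("held hole",p+rr*(-.009-p[2])/rr[2])
print("tool delta",T[:3,:3].T@(m-T[:3,3]))
```

```text
slot yaw -1.814664497735688 [0.4286 0.1171 0.026 ] [0.498  0.1149 0.026 ]
slot ends len 0.07846897048345704 mid [0.4617 0.116  0.026 ]
width 0.012579657167135907 0.012574636314978228
a yaw -1.3787504768644365 [0.4601 0.0404 0.062 ] 0.05359098726768199
b yaw -1.417495966425839 [0.4612 0.0784 0.062 ] 0.053327432328860114
c yaw -1.11296649442092 [0.4633 0.154  0.062 ] 0.053452097381747596
slot from b,c: [0.4622 0.1162 0.062 ] pitch 0.0756351249073601 0.037971469117671575 yaw a->c -1.5874818729874391
tool yaw -2.129108394084768
held hole [ 0.0269 -0.0001 -0.009 ]
held hole [-0.0255 -0.0005 -0.009 ]
tool delta [ 0.015  -0.0224  0.1617]
```

>>> step_arm([
  [[0.14,-0.22,0,-0.11,1],[0.14,-0.22,0,0,1],[0,0,0.5,0,1],[0,0,0.6,0,1],[0,0,0.6,0,1],[0,0,0.4,0,1],[0,0,0,0,1],[0,0,0,0,1]],
])

```text
clock: 8.35
position: [0.4632, 0.1159, 0.0838]
eef_rot: [0.044, 3.14, 0.0]
wrist_force: [0.3, 0.3, -0.0]
opening: 0.0074
```

Run:
```python
from h import *
np.set_printoptions(precision=4,suppress=True)
T=pose(); print(T, observe()["opening"],observe()["wrist_force"])
d=shot("wrist"); save(d,"w5.png"); np.savez("w5.npz",C=d["C"],K=d["intrinsics"],T=T)
for l in ["card","empty_slot","carrier"]:
  for r in pinpoint("wrist",l)[:4]: print(l,round(r["score"],2),w(d["C"],r["location"]),proj(d,w(d["C"],r["location"])).round(), T[:3,:3].T@(w(d["C"],r["location"])-T[:3,3]))
cv2.imwrite("pics/c6.png",cv2.cvtColor(cv2.resize(d["frame"][90:330,120:500],(792,500),interpolation=2),cv2.COLOR_RGB2BGR))
```

```text
[[-0.9996  0.0283  0.0009  0.4632]
 [ 0.0283  0.9996  0.0001  0.1159]
 [-0.0009  0.0001 -1.      0.0838]
 [ 0.      0.      0.      1.    ]] 0.007391619547762414 [ 0.3151  0.3274 -0.0073]
card 0.92 [0.463  0.1158 0.0386] [322. 233.] [ 0.0002 -0.0001  0.0452]
card 0.83 [0.4586 0.0744 0.0056] [257. 208.] [ 0.0035 -0.0416  0.0782]
card 0.76 [0.4633 0.0381 0.0052] [202. 216.] [-0.0022 -0.0777  0.0786]
card 0.76 [0.4652 0.158  0.0066] [387. 214.] [-0.0008  0.0422  0.0772]
empty_slot 0.94 [0.461  0.1165 0.0242] [323. 220.] [0.0023 0.0006 0.0596]
carrier 0.65 [ 0.4595  0.0964 -0.0002] [292. 205.] [ 0.0032 -0.0195  0.084 ]
```

View pics/c6.png

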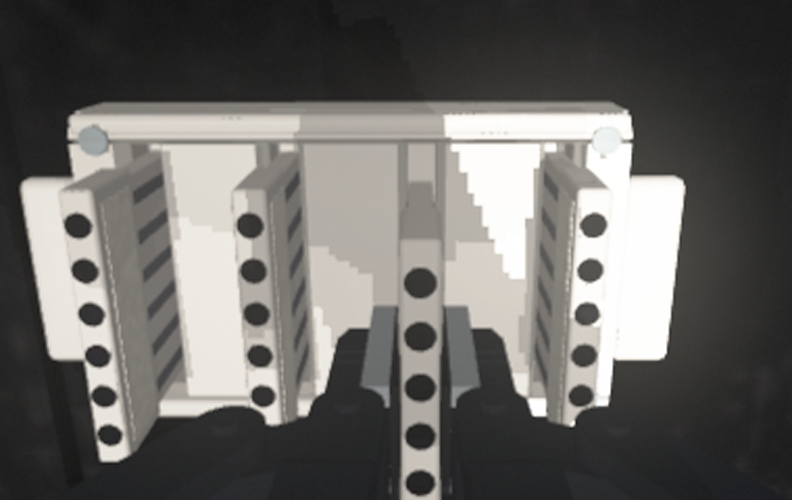

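Picture 7 (crop) shows the held card (column 420) centred over the slot (columns 400–443), with its neighbours clear of the fingers. I'll insert it now.

>>> step_arm([
  [[0.02,0,0.12,0,1],[0,0,0.12,0,1],[0,0,0.1,0,1],[0,0,0.1,0,1],[0,0,0.1,0,1],[0,0,0,0,1],[0,0,0,0,1]],
])

```text
clock: 9.43
position: [0.4621, 0.1161, 0.0561]
eef_rot: [0.044, 3.141, 0.0]
wrist_force: [-0.3, -0.3, 0.9]
opening: 0.0075
```

>>> step_arm([
  [[0,0,0.03,0,1],[0,0,0.03,0,1],[0,0,0,0,1],[0,0,0,0,1]],
])

```text
clock: 9.93
position: [0.4622, 0.1162, 0.0542]
eef_rot: [0.044, 3.141, 0.0]
wrist_force: [-6.8, -0.3, 20.0]
opening: 0.0076
```

>>> step_arm([
  [[0,0,-0.02,0,1],[0,0,0,0,0.9],[0,0,0,0,0.8],[0,0,0,0,0.75],[0,0,0,0,0.75],[0,0,0,0,0.75],[0,0,0,0,0.75]],
])

```text
clock: 10.8
position: [0.462, 0.1161, 0.054]
eef_rot: [-0.044, -3.141, 0.0]
wrist_force: [0.3, 0.3, -0.3]
opening: 0.0213
```

>>> step_arm([
  [[0,0,-0.2,0,0.75],[0,0,-0.4,0,0.75],[0,0,-0.8,0,0.75],[0,0,-0.9,0,0.75],[0,0,-0.9,0,0.75],[0,0,0,0,0.75]],
])

```text
clock: 11.55
position: [0.4634, 0.1163, 0.2176]
eef_rot: [0.044, 3.135, 0.002]
wrist_force: [0.2, -0.4, -0.4]
opening: 0.0213
```

Run:
```python
from h import *
np.set_printoptions(precision=4,suppress=True)
T=pose(); print(T, observe()["opening"],observe()["clock"],observe()["joints"])
d=shot("wrist"); save(d,"w6.png"); np.savez("w6.npz",C=d["C"],K=d["intrinsics"],T=T)
for l in ["card","carrier"]:
  for r in pinpoint("wrist",l)[:6]: print(l,round(r["score"],2),w(d["C"],r["location"]),proj(d,w(d["C"],r["location"])).round())
for c in ("top","side"):
  e=shot(c); save(e,c+"1.png")
  for l in ["lid_handle","incubator","lid_hinge"]:
    for r in pinpoint(c,l)[:2]: print(c,l,round(r["score"],2),w(e["C"],r["location"]))
a=cv2.resize(d["frame"][80:280,170:480],(620,400),interpolation=2)
f=cv2.imread("pics/side1.png")[165:245,240:340]
cv2.imwrite("pics/c7.png",cv2.cvtColor(a,cv2.COLOR_RGB2BGR));
```

```text
[[-0.9996  0.0279  0.0066  0.4634]
 [ 0.0279  0.9996  0.001   0.1163]
 [-0.0066  0.0011 -1.      0.2176]
 [ 0.      0.      0.      1.    ]] 0.021316827216061526 11.55 [ 0.1485  0.2571  1.8713 -0.      1.0065 -1.3944]
card 0.98 [0.466  0.0431 0.0031] [251. 170.]
card 0.96 [0.4633 0.1128 0.0058] [318. 167.]
card 0.77 [0.4597 0.0757 0.0054] [282. 164.]
card 0.69 [0.4647 0.1564 0.0074] [361. 167.]
carrier 0.73 [0.4636 0.095  0.0016] [301. 166.]
carrier 0.42 [ 0.6109  0.3583 -0.005 ] [529. 281.]
top lid_handle 0.66 [ 0.4291 -0.1515  0.1132]
top incubator 0.98 [ 0.5247 -0.2293 -0.0016]
top lid_hinge 0.77 [ 0.5878 -0.2839  0.1026]
side lid_handle 0.88 [ 0.4239 -0.1489  0.1143]
side incubator 0.83 [ 0.5159 -0.2303  0.0044]
side incubator 0.48 [0.4603 0.1145 0.0261]
side lid_hinge 0.86 [ 0.5856 -0.2819  0.108 ]
```

View pics/c7.png

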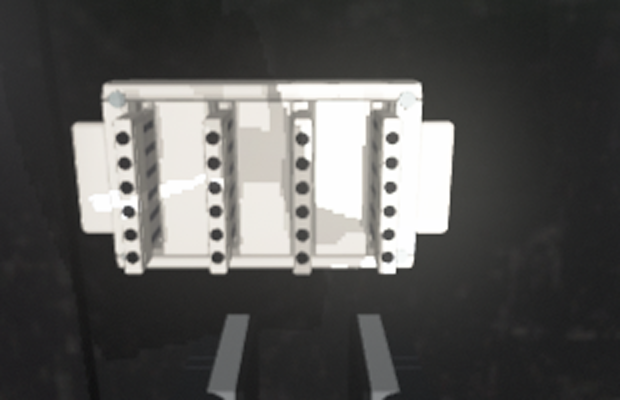

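Picture 8 shows four cards standing at the same height in the carrier with their hole rows level. The placed card is at crop column 302, and the carrier is undisturbed. Now to the lid handle, where joint 6 needs a +2.24 rad turn to stay clear of its limit.

>>> step_arm([
  [[0.08,-0.5,0,0,0.65],[0.08,-0.8,0,0,0.65],[0.08,-0.8,0,0,0.65],[0.08,-0.8,0,0,0.65],[0.08,-0.8,0,0,0.65],[0.08,-0.8,0,0,0.65],[0.09,-0.84,0,0,0.65],[0,0,0,1,0.65],[0,0,0,1,0.65],[0,0,0,1,0.65],[0,0,0,1,0.65],[0,0,0,1,0.65],[0,0,0,1,0.65],[0,0,0,1,0.65],[0,0,0,1,0.65],[0,0,0,1,0.65],[0,0,0,1,0.65],[0,0,0,1,0.65],[0,0,0,1,0.65],[0,0,0,1,0.65]],
])

```text
clock: 14.6
position: [0.426, -0.15, 0.2139]
eef_rot: [-1.602, -2.702, 0.0]
wrist_force: [-0.9, 0.0, 0.2]
opening: 0.0292
```

>>> step_arm([
  [[0,0,0,1,0.65],[0,0,0,1,0.65],[0,0,0,1,0.65],[0,0,0,1,0.65],[0,0,0,1,0.65],[0,0,0,1,0.65],[0,0,0,1,0.65],[0,0,0,1,0.65],[0,0,0,1,0.65],[0,0,0,1,0.65],[0,0,0,1,0.65],[0,0,0,1,0.65],[0,0,0,1,0.65],[0,0,0,1,0.65],[0,0,0,1,0.65],[0,0,0,0,0.65],[0,0,0,0,0.65]],
])

```text
clock: 16.73
position: [0.426, -0.15, 0.2139]
eef_rot: [-2.845, -1.331, 0.0]
wrist_force: [-0.4, 1.0, 0.1]
opening: 0.03
```

Run:
```python
from h import *
np.set_printoptions(precision=4,suppress=True)
s=observe(); T=pose(s); print(T, s["opening"],s["clock"],s["joints"])
d=shot("wrist"); save(d,"w7.png"); np.savez("w7.npz",C=d["C"],K=d["intrinsics"],T=T)
for l in ["lid_handle","lid_hinge","incubator"]:
  for r in pinpoint("wrist",l)[:3]: print(l,round(r["score"],2),w(d["C"],r["location"]),proj(d,w(d["C"],r["location"])).round())
```

```text
[[ 0.6408  0.7677 -0.0001  0.426 ]
 [ 0.7677 -0.6408  0.     -0.15  ]
 [-0.     -0.0001 -1.      0.2139]
 [ 0.      0.      0.      1.    ]] 0.029970739484902597 16.725 [-0.4417  0.2185  1.9332 -0.      0.99    0.2538]
lid_handle 0.64 [ 0.4262 -0.1516  0.1105] [323. 201.]
lid_hinge 0.56 [ 0.5857 -0.2812  0.1053] [604. 195.]
incubator 0.89 [ 0.5266 -0.2302  0.003 ] [447. 164.]
```

View pics/w7.png

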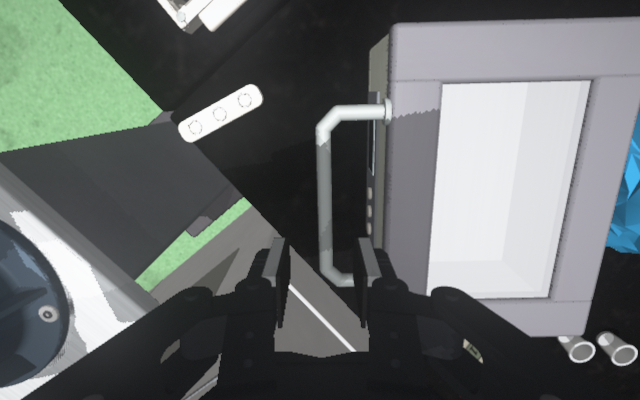

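Picture 9 (wrist) shows the bar handle from (323,125) to (327,272). It lies between the two finger planes (columns ~280 and ~365), with the lid's front edge at column ~385. I'll compute the bar's line, then descend part-way for a second view.

```bash
cat > bar.py <<'E'
from h import *
np.set_printoptions(precision=4,suppress=True)
def bar(f,rows,c0=300,c1=350):
    g=cv2.cvtColor(f,cv2.COLOR_RGB2GRAY).astype(float); out=[]
    for v in rows:
        x=np.arange(c0,c1); r=g[v,c0:c1]; m=r>95; out.append((v,x[m].min() if m.any() else 0,x[m].max() if m.any() else 0))
    return out
E
python3 - <<'E'
from bar import *
o=np.load("w7.npz"); d=dict(C=o["C"],intrinsics=o["K"]); T=o["T"]
f=cv2.cvtColor(cv2.imread("pics/w7.png"),cv2.COLOR_BGR2RGB)
b=bar(f,range(140,260,10)); print(b)
for v in (150,200,250): print(f[v,310:342,1])
E
```

```text
[(140, np.int64(316), np.int64(330)), (150, np.int64(317), np.int64(330)), (160, np.int64(317), np.int64(330)), (170, np.int64(317), np.int64(330)), (180, np.int64(318), np.int64(330)), (190, np.int64(318), np.int64(330)), (200, np.int64(318), np.int64(330)), (210, np.int64(319), np.int64(330)), (220, np.int64(319), np.int64(330)), (230, np.int64(319), np.int64(330)), (240, np.int64(320), np.int64(330)), (250, np.int64(320), np.int64(331))]
[ 27  28  27  26  27  38  71 105 116 125 132 135 138 139 138 135 132 133
 138 136 107  37  29  29  29  32  31  31  28  31  31  32]
[ 22  24  24  23  24  22  24  58  99 111 122 130 134 135 136 135 134 132
 128 122 113  89  31  30  29  28  28  30  29  31  30  30]
[ 25  27  27  27  26  25  25  25  37  70 101 109 115 119 124 140 145 130
 121 131 130 121  96  26  26  26  28  28  26  26  28  26]
```

>>> step_arm([
  [[0,0,0.5,0,0.65],[0,0,0.5,0,0.65],[0,0,0,0,0.65],[0,0,0,0,0.65]],
])

```text
clock: 17.42
position: [0.4264, -0.1502, 0.1648]
eef_rot: [2.846, 1.329, 0.001]
wrist_force: [0.3, 0.3, 0.1]
opening: 0.0298
```

Run:
```python
from bar import *
s=observe(); T=pose(s); print(T,s["clock"])
d=shot("wrist"); save(d,"w8.png"); np.savez("w8.npz",C=d["C"],K=d["intrinsics"],T=T)
for l in ["lid_handle","lid_hinge"]:
  for r in pinpoint("wrist",l)[:2]: print(l,round(r["score"],2),w(d["C"],r["location"]),proj(d,w(d["C"],r["location"])).round())
for v in (120,170,220,260): print(v,d["frame"][v,305:350,1])
```

```text
[[ 0.6419  0.7668  0.0008  0.4264]
 [ 0.7668 -0.6419 -0.0004 -0.1502]
 [ 0.0002  0.0008 -1.      0.1648]
 [ 0.      0.      0.      1.    ]] 17.425
lid_handle 0.86 [ 0.429  -0.1548  0.1112] [330. 229.]
120 [ 35  35  36  34  35  33  36  36  38  37  37  37  38  38  37  37  38  36
  36  37  53 101 145 173 190 203 214 222 229 235 239 243 246 248 248 248
 246 242 241 241 240 240 240 240 240]
170 [ 25  24  23  24  24  25  25  25  46  83 106 115 122 129 133 135 136 138
 138 136 136 133 132 128 122 116 108  87  28  29  27  28  27  26  29  27
  27  28  29  29  29  28  28  29  30]
220 [ 23  23  22  24  22  23  19  22  23  22  59  99 109 117 125 131 134 135
 135 135 135 134 133 131 127 122 115 100  65  27  28  29  27  27  25  28
  26  27  24  26  26  26  25  26  25]
260 [ 24  23  24  24  25  25  24  24  25  24  24  44  80  99 105 112 116 118
 119 118 119 117 117 116 115 111 106 101  82  33  26  25  25  25  25  25
  25  25  23  25  24  24  24  23  25]
```

Run:
```python
from bar import *
L={}
for n,pts in dict(w7=[(323.5,150),(324.4,200),(325.7,250)],w8=[(323.0,170),(324.1,220),(325.2,260)]).items():
    o=np.load(n+".npz"); d=dict(C=o["C"],intrinsics=o["K"]); T=o["T"]
    for z in (.105,.115,.125):
        P=[onz(d,u,v,z) for u,v in pts]; q=[T[:3,:3].T@(p-T[:3,3]) for p in P]; e=P[2]-P[0]
        print(n,z,np.degrees(np.arctan2(e[1],e[0])),"tool:",q[0][:2],q[2][:2])
    v=200 if n=="w7" else 220; a,b=(317.5,331.3) if n=="w7" else (315,333.3)
    for z in (.105,.115,.125): print(" dia",z,np.linalg.norm(onz(d,a,v,z)-onz(d,b,v,z)))
    print(" tool x angle",np.degrees(np.arctan2(T[1,0],T[0,0])),d["intrinsics"][0])
```

```text
w7 0.105 -128.49748717261295 tool: [0.0346 0.0015] [-0.0429  0.0033]
w7 0.115 -128.49748717261295 tool: [0.0362 0.0014] [-0.0379  0.0032]
w7 0.125 -128.49748717261292 tool: [0.0379 0.0014] [-0.0329  0.003 ]
 dia 0.105 0.010144474060120348
 dia 0.115 0.009706979761427276
 dia 0.125 0.009269485462734246
 tool x angle 50.15157398203627 [331.6895   0.     321.1905]
w8 0.105 -128.4958584718184 tool: [0.0314 0.0009] [-0.025   0.0023]
w8 0.115 -128.49585847181834 tool: [0.0337 0.0008] [-0.0197  0.0022]
w8 0.125 -128.49585847181842 tool: [0.036  0.0008] [-0.0143  0.0021]
 dia 0.105 0.010799653166497523
 dia 0.115 0.010208692783431096
 dia 0.125 0.00961773240036465
 tool x angle 50.063403576601374 [331.6895   0.     321.1905]
```

>>> step_arm([
  [[0,0.035,0,-0.31,0.65],[0,0,0.3,0,0.65],[0,0,0.3,0,0.65],[0,0,0.3,0,0.65],[0,0,0.02,0,0.65],[0,0,0,0,0.65],[0,0,0,0,1],[0,0,0,0,1],[0,0,0,0,1],[0,0,0,0,1],[0,0,0,0,1]],
], newtons=40)

```text
clock: 18.95
position: [0.4277, -0.1513, 0.1184]
eef_rot: [2.829, 1.364, 0.001]
wrist_force: [-0.2, -1.7, 6.1]
opening: 0.0086
```

```bash
python3 -c "
import numpy as np
t=np.radians(np.array([0,1,3,6,9,12,15,18,21,24,27,30,33,36,39,42,45,48,51,54,57,59,60])+2.526)
y=-.2042*np.cos(t)/.05; z=-.2042*np.sin(t)/.05
print([[0,a,b,0,1] for a,b in zip(np.diff(y).round(3),np.diff(z).round(3))])"
```

```text
[[0, np.float64(0.004), np.float64(-0.071), 0, 1], [0, np.float64(0.011), np.float64(-0.142), 0, 1], [0, np.float64(0.026), np.float64(-0.212), 0, 1], [0, np.float64(0.037), np.float64(-0.211), 0, 1], [0, np.float64(0.048), np.float64(-0.208), 0, 1], [0, np.float64(0.059), np.float64(-0.206), 0, 1], [0, np.float64(0.07), np.float64(-0.202), 0, 1], [0, np.float64(0.08), np.float64(-0.198), 0, 1], [0, np.float64(0.09), np.float64(-0.194), 0, 1], [0, np.float64(0.1), np.float64(-0.189), 0, 1], [0, np.float64(0.11), np.float64(-0.183), 0, 1], [0, np.float64(0.12), np.float64(-0.177), 0, 1], [0, np.float64(0.129), np.float64(-0.171), 0, 1], [0, np.float64(0.138), np.float64(-0.164), 0, 1], [0, np.float64(0.146), np.float64(-0.156), 0, 1], [0, np.float64(0.154), np.float64(-0.148), 0, 1], [0, np.float64(0.161), np.float64(-0.14), 0, 1], [0, np.float64(0.169), np.float64(-0.132), 0, 1], [0, np.float64(0.175), np.float64(-0.123), 0, 1], [0, np.float64(0.181), np.float64(-0.113), 0, 1], [0, np.float64(0.124), np.float64(-0.07), 0, 1], [0, np.float64(0.063), np.float64(-0.033), 0, 1]]
```

>>> step_arm([
  [[0,0.004,-0.071,0,1],[0,0.011,-0.142,0,1],[0,0.026,-0.212,0,1],[0,0.037,-0.211,0,1],[0,0.048,-0.208,0,1],[0,0.059,-0.206,0,1],[0,0.07,-0.202,0,1],[0,0.08,-0.198,0,1],[0,0,0,0,1],[0,0,0,0,1]],
])

```text
clock: 20.2
position: [0.44, -0.1612, 0.1901]
eef_rot: [-2.829, -1.364, 0.001]
wrist_force: [-0.0, 4.5, -2.2]
opening: 0.0079
```

```bash
cat > lid.py <<'E'
from bar import *
s=observe(); T=pose(s); print(s["position"],s["clock"],s["wrist_force"],s["torque"],s["opening"],"tool x ang",np.degrees(np.arctan2(T[1,0],T[0,0])), s["joints"])
h=np.array([.4277,-.1513,.115])+.204*np.array([.7826,-.6225,0]); h[2]=.106
for c in ("side","top"):
  d=shot(c)
  for r in pinpoint(c,"lid_handle")[:2]:
    p=w(d["C"],r["location"]); v=p-h; x=-(v[0]*.7826-v[1]*.6225); print(c,round(r["score"],2),p,"angle",np.degrees(np.arctan2(v[2],x))-2.5,np.hypot(v[2],x))
save(shot("side"),"s_%d.png"%(s["clock"]*100))
E
python3 lid.py
```

```text
[ 0.44   -0.1612  0.1901] 20.2 [-0.0317  4.4805 -2.2168] [ 0.606   0.1518 -0.0003] 0.007870460459152155 tool x ang 51.473080072552854 [-0.4506  0.2835  1.9155  0.0003  0.944   0.2216]
side 0.58 [ 0.4398 -0.1598  0.1863] angle 20.489871625138054 0.20551740303945265
```

>>> step_arm([
  [[0,0.09,-0.194,0,1],[0,0.1,-0.189,0,1],[0,0.11,-0.183,0,1],[0,0.12,-0.177,0,1],[0,0.129,-0.171,0,1],[0,0.138,-0.164,0,1],[0,0.146,-0.156,0,1],[0,0,0,0,1],[0,0,0,0,1]],
])

```text
clock: 21.58
position: [0.4716, -0.1863, 0.2531]
eef_rot: [-2.826, -1.363, 0.004]
wrist_force: [-15.2, 14.8, 15.8]
opening: 0.0082
```

```bash
python3 lid.py
```

```text
[ 0.4716 -0.1863  0.2531] 21.575 [-15.1813  14.7525  15.8364] [ 2.3221  2.5091 -0.0179] 0.008199035429322491 tool x ang 51.482168033157706 [-0.4683  0.2714  1.7542  0.0008  1.1208  0.2036]
side 0.9 [ 0.4701 -0.187   0.2496] angle 41.51891313269853 0.20660610379066183
side 0.67 [0.4641 0.1569 0.0101] angle -17.12599815165078 0.3797053168570065
```

The force is about 26 N and points radially outward, so my arc runs slightly inside the real one. I'll ease outward by about 3 mm before continuing.

>>> step_arm([
  [[0,-0.02,-0.02,0,1],[0,-0.025,-0.02,0,1],[0,0,0,0,1],[0,0,0,0,1]],
])

```text
clock: 22.32
position: [0.4719, -0.1866, 0.254]
eef_rot: [2.829, 1.363, 0.001]
wrist_force: [5.8, 0.3, -7.3]
opening: 0.008
```

>>> step_arm([
  [[0,0.15,-0.15,0,1],[0,0.158,-0.143,0,1],[0,0.165,-0.135,0,1],[0,0.171,-0.127,0,1],[0,0,0,0,1],[0,0,0,0,1]],
])

```text
clock: 23.08
position: [0.4966, -0.2062, 0.282]
eef_rot: [2.83, 1.364, 0.0]
wrist_force: [4.8, 1.5, -6.1]
opening: 0.0079
```

>>> step_arm([
  [[0,0.178,-0.116,0,1],[0,0.122,-0.072,0,1],[0,0.063,-0.034,0,1],[0,0,0,0,1],[0,0,0,0,1],[0,0,0,0,1]],
])

```text
clock: 23.82
position: [0.5105, -0.2173, 0.2932]
eef_rot: [-2.83, -1.364, 0.0]
wrist_force: [0.3, 3.6, 0.1]
opening: 0.008
```

```bash
python3 lid.py
python3 - <<'E'
from h import *
np.set_printoptions(precision=4,suppress=True)
d=shot("top"); save(d,"top9.png"); e=shot("side"); save(e,"side9.png")
for c,x in (("side",e),("top",d)):
  for l in ("card","carrier","stand","timer","dropper_bottle"):
    for r in pinpoint(c,l)[:4]: print(c,l,round(r["score"],2),w(x["C"],r["location"]))
a=cv2.imread("pics/side9.png")[100:360,200:460]; b=cv2.imread("pics/top9.png")[130:330,170:460]
cv2.imwrite("pics/c9.png",np.hstack([cv2.resize(a,(400,400),interpolation=2),cv2.resize(b,(400,400),interpolation=2)]))
E
```

```text
[ 0.5105 -0.2173  0.2932] 23.825 [0.3074 3.5766 0.0684] [ 0.7791  0.1501 -0.0288] 0.007957717725435798 tool x ang 51.476214065642345 [-0.4864  0.3188  1.5862  0.      1.2367  0.186 ]
side 0.69 [ 0.5092 -0.2165  0.2856] angle 58.483575534376634 0.20534605684233037
side card 0.74 [0.4571 0.0398 0.0082]
side card 0.73 [ 0.7208 -0.1019  0.0047]
side card 0.65 [0.4597 0.1509 0.007 ]
side card 0.64 [0.4597 0.117  0.0124]
side carrier 0.75 [0.4622 0.0922 0.0035]
side stand 0.61 [0.4311 0.3451 0.0003]
side timer 0.67 [ 0.4349 -0.4133  0.0017]
top card 0.64 [0.4662 0.1188 0.0102]
top card 0.64 [ 0.7284 -0.1019 -0.0006]
top card 0.55 [0.4642 0.1602 0.007 ]
top card 0.48 [0.4689 0.0436 0.0034]
top carrier 0.72 [ 0.4592  0.1011 -0.0039]
top stand 0.67 [0.4358 0.3482 0.0027]
top dropper_bottle 0.42 [0.6123 0.3639 0.0037]
```

View pics/c9.png

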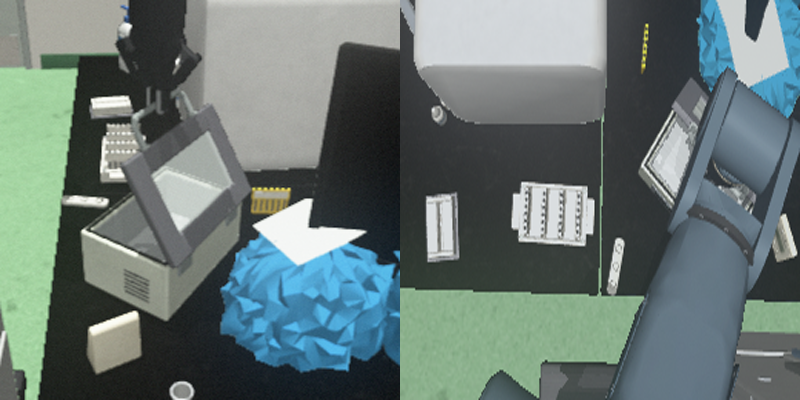

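Picture 10 shows the lid open at about 60° with the handle in the fingers. The four cards are upright in the carrier, and the stand and timer are standing. I'll settle for a moment, then hand in.

>>> step_arm([
  [[0,0,0,0,1],[0,0,0,0,1],[0,0,0,0,1],[0,0,0,0,1]],
])

```text
clock: 25.18
position: [0.5107, -0.2174, 0.2933]
eef_rot: [-2.83, -1.364, -0.0]
wrist_force: [-2.2, 4.7, 1.9]
opening: 0.0084
```

```bash
python3 -c "
from rig import *
s=observe(); print(s['clock'],s['position'],s['wrist_force'],s['opening']); print(hand_in())"
```

```text
25.175 [ 0.51066418 -0.21735868  0.29325264] [-2.21470273  4.71056355  1.91042581] 0.0084084141274539
the job is handed in; nothing more can be done
None
```

The card is fully home in the carrier's empty slot, and the lid is held open at about 60° by its handle. I handed the job in at 25.2 s of the 48 s allowed; no verdict came back.

**Card:** I lifted it out of the bench stand, stood it in the slot until it touched the floor at the expected height, and let go before moving to the lid. The last checks show all four cards upright and level in the carrier. The stand and timer are still standing, and the dropper bottle is where it was.

**Lid:** The arm's position gives 59.4° and the side camera gives 58.5°, both within 60 ± 8. The fingers grip the bar at the 40 N setting, the arm is at rest, and the wrist force is about 5 N.

**Disagreements:**
- **Arc of the lid:** at about 42° the force rose to roughly 26 N because my path ran slightly inside the lid's real arc. I eased outward about 3 mm and it dropped below 10 N.
- **Missed detections:** after the lift began, the top camera no longer found the handle because the arm hid it. The final angle therefore rests on the side camera and the arm's own position.
- **Finger opening:** it read 8.4 mm on the 10 mm bar, though the grip held throughout.

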